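# Lift the stone jar's lid for inspection

### The arm

A 6-joint arm with a two-finger parallel gripper is mounted at the origin on the work surface. World frame = base frame: x ahead of the robot, y to its left, z up, the work surface at z = 0. Lengths are in m, angles in rad, forces in N, time in s.
With the tool pointing down it reaches from about 0.3 to 0.95 m from the base axis. Payload 3.1 kg.
Tool frame: the origin (TCP) lies midway between the tips of the shut fingers; the grasp point (between the pads) lies 19 mm behind it; z points along the fingers, y is the line along which they close (so a half turn about z gives the same grasp; the last joint's range is limited). The gripper opens to 85 mm and grips with 20 to 120 N. Pads are 22 mm wide; open, the fingers measure 114 mm over their backs; the gripper's body (76 mm by 85 mm) begins 54 mm behind the grasp point. The pads swing forward as they close: fully open they stand 13 mm farther back than shut.
Start: joints at [1.16, 0.308, 1.634, -0, 1.2, -0.07], TCP at [0.209, 0.589, 0.231] pointing down, gripper open.
Joint ranges: [-3.06, 3.06], [-0.79, 1.96], [0.05, 2.63], [-1.19, 4.34], [0.05, 2.64], [-2.94, 2.94]. Speed limits (rad/s): [2.79, 2.79, 3.14, 3.14, 3.14, 3.14].

### API

Orientations are given as [roll, pitch, yaw] about the fixed x, y, z axes, in that order (R = Rz(yaw) Ry(pitch) Rx(roll)).
In Python, from rig import monitor, cams, ticket gives the robot as it stands.
- The arm moves only by the shell command python3 -m jog 'ROWS' [OPENING] [FORCE]. ROWS is JSON, a list of rows, each a list of 4 numbers: the shift along the world's x, y, z in m, then the turn about the world's z in degrees. A call has 1 to 5 rows; each row is the pose to reach, as a shift and turn from the pose commanded when the call began; what a row does not reach only later rows make up. A row lasts 1/8 s, in which the tool goes at most 62.5 mm and 10.7 degrees, less where a joint would pass 70% of its speed; a pose out of reach is approached as far as the arm can. A call with a gripper value outside its range is refused whole. OPENING is the gripper command: -1 is shut, 1 is fully open, values between are in proportion, set as the call begins (- or left out, the last holds). The fingers move at their own pace and stop on an object; FORCE is the grip in N (left out, the last holds). Time passes only in rows, so rows that repeat a pose let the fingers close. It gives the time, the measured TCP pose, the force and the opening at its end, in the units of the state.
- monitor.state(): the state, without advancing time (a new reading comes with each control period).
- cams.capture(name): name is "scene" or "top"; returns a dict with "img" (400x640x3 uint8, red, green, blue), "K" (3x3 intrinsics, pixels), "R" (3x3) and "t" (3): a world point X has camera coordinates R X + t. Camera axes: x right, y down, z forward; pixel columns grow to the right and rows downward; lengths in m; the calibration is good to about 2 mm. A picture is of the moment at which its call begins. There is no depth.
- ticket.finish_job(): hands the job in, once; it reports no verdict.
The state is a dict: "clock": time; "q": joint angles; "qvel": joint speeds; "joint_efforts": joint torques, N m; "eef_pos": TCP position; "tcp_rot": TCP orientation; "force": force on the tool from outside, world axes, zero at the start; "torque": the same for the moment, N m; "grip_width": finger opening in m.
Only numpy, scipy, OpenCV 4.12 (cv2) and the standard library are available. Lean on these libraries where they do the work, as an engineer would, in place of code of your own. Each camera call takes 0.05 s, during which the arm holds its last target. There are 200 camera calls.

### The job

A roll of price labels has been dropped over the ball knob of the round stone jar's lid. Take the roll off and set it down flat on the cork mat, then take the lid by its ball, lift it straight up and hold it level and still over its jar, about ten centimetres above the jar's rim, so that the inside can be inspected. Finish while still holding the lid there; leave the jar and all the other goods on the counter where they stand.

Things in the scene. Friction and masses are not known exactly. Their poses are not given: they have to be found in the camera images.
- jar: open round travertine jar, loose, about 0.65 kg, outer diameter 100 mm, 75 mm high, wall 8 mm; origin at the centre of its underside, z up. It stands in any one of three places in a row across the counter, the tall jar and the footed bowl in the other two
- lid: the jar's travertine lid, 0.3 to 0.6 kg. Origin at the centre of its underside, where it meets the rim 75 mm above the jar's underside; z up. Below: spigot 74 mm wide, 7 mm deep, 5 mm play all round. Above: rim 100 mm wide to z = 8 mm, cone to a flat ledge 60 mm wide at z = 34 mm, neck 22 mm thick, ball knob 38 mm in diameter centred at z = 61 mm
- lid_ball (a point): centre of the lid's ball knob, 38 mm in diameter; the clear height from the lid's ledge up to it is 27 mm
- roll: roll of white labels, a stiff ring, outer diameter 66 mm, bore 47 mm, 40 mm high, 0.09 kg; origin at the centre of its underside, z along its axis. It starts round the ball knob, lying on the lid's ledge, and can be gripped across its outside from above and lifted straight off
- mat: square cork mat fixed on the counter between the row of jars and the robot, 120 x 120 mm, 3 mm thick; origin at the centre of its underside
- tall_jar: bystander: closed travertine jar with a flat disc knob, diameter 88 mm, 130 mm high; origin at the centre of its underside
- bowl: bystander: white footed marble bowl, diameter 100 mm, 80 mm high; origin at the centre of its underside
- vase: bystander: brown onyx vase, diameter 66 mm, 135 mm high, behind the row; origin at the centre of its underside
- candle: bystander: dark stone candle pot, diameter 72 mm, 55 mm high, behind the row; origin at the centre of its underside
- votive: bystander: pink stone cup, diameter 68 mm, 60 mm high, left of the mat; origin at the centre of its underside
- trinket: bystander: pink stone box with a white lid stuck on, 79 x 64 mm, 47 mm high, right of the mat; origin at the centre of its underside
There are look-alikes about, which are no part of the job. What is shaped like the jar but purple is not meant.

How it is judged:
By the outcome, as a careful person would: the job done as asked, in the order asked, and still so for the second after the job is handed in, while the arm keeps its last pose, push and grip.
It also fails if it takes over 56 s, if anything falls off the work surface, if the arm or the gripper's body presses on something with over 40 N, if the wrist force passes 120 N, or if a joint passes its speed limit or range.

## Working session

There is one attempt and no reset: what is moved stays moved. The work goes in short steps, Python scripts to look and compute and a shell command to move; the robot and the scene stay as the last step left them, time stands still between calls to the robot, and variables do not carry over. Pictures are saved under pics/ and viewed, on a budget of 10 in all, crops included, one or two more only if the job needs it, and the job is handed in when it is done.

```bash
mkdir -p pics; ls; python3 - <<'E'
from rig import monitor,cams
import cv2,numpy as np
for n in ("scene","top"):
    c=cams.capture(n); cv2.imwrite(f"pics/{n}0.png",c["img"][:,:,::-1]); np.savez(f"pics/{n}0.npz",**c)
    print(n,c["K"].round(1).tolist(),(-c["R"].T@c["t"]).round(3),c["R"][2].round(2))
s=monitor.state();print(s)
E
```

```text
pics
scene [[411.8, 0.0, 323.1], [0.0, 411.8, 200.0], [0.0, 0.0, 1.0]] [ 1.312 -0.5    0.859] [-0.65  0.44 -0.62]
top [[361.6, 0.0, 314.7], [0.0, 361.6, 198.3], [0.0, 0.0, 1.0]] [3.870e-01 1.000e-03 1.001e+00] [ 0.16 -0.   -0.99]
{'clock': 0.1, 'q': array([ 1.16030869e+00,  3.08913180e-01,  1.63506634e+00, -3.99096600e-05,
        1.19968674e+00, -6.97011187e-02]), 'qvel': array([ 0.00085305, -0.00259406, -0.00360686, -0.00229469,  0.0016041 ,
       -0.00080851]), 'joint_efforts': array([ 4.58114869e-05, -4.16405082e+01, -2.77643842e+01, -1.38864425e-04,
        3.98478907e-03, -1.25955131e-05]), 'eef_pos': array([0.20863244, 0.58835974, 0.23016149]), 'tcp_rot': array([-3.13952149e+00, -1.07343206e-04,  2.80082054e+00]), 'force': array([ 0.39527242,  0.00224048, -0.27791288]), 'torque': array([-0.003508  ,  0.08874274,  0.0298891 ]), 'grip_width': 0.08549383966087803}
```

View pics/scene0.png

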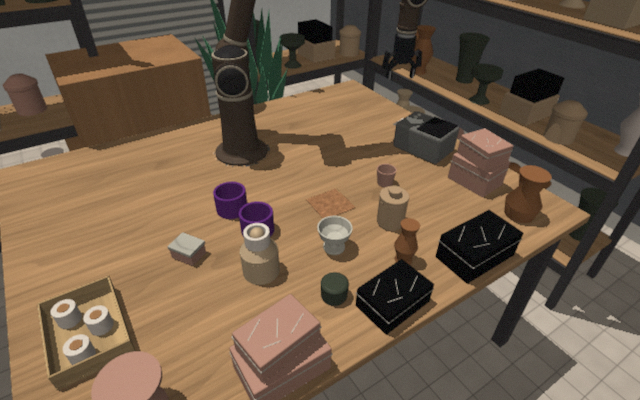

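View pics/top0.png

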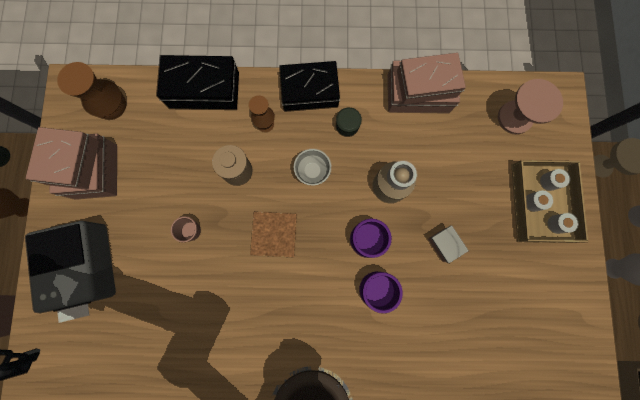

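The scene view shows the jar with the roll at (259,255), and the top view has it at (400,177). These things could be taken for it:
- **Jar:** the tall jar with a disc knob at scene (393,208), top (229,163), and the purple jars at scene (231,200) and (257,218), which are not meant.
- **Roll:** the rolls in the crate at scene (65,313), (97,320) and (78,348).

I choose the beige jar with the white ring round its ball. I'll check that in one close crop of both views.

```bash
python3 - <<'E'
import cv2,numpy as np
a=cv2.imread("pics/scene0.png")[215:290,220:300]; b=cv2.imread("pics/top0.png")[145:220,360:440]
cv2.imwrite("pics/crop0.png",np.hstack([cv2.resize(x,None,fx=5,fy=5,interpolation=cv2.INTER_CUBIC) for x in (a,b)]))
E
```

```text
(no output)
```

View pics/crop0.png

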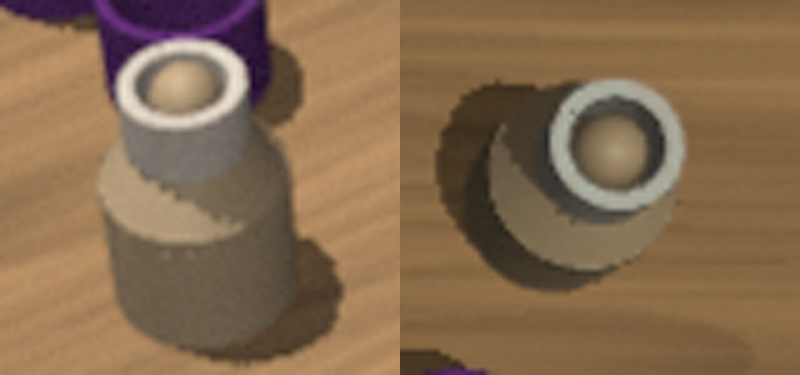

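The crop shows the white ring round the beige ball. The ring's top centre is at scene ≈(256.4,231.8), top ≈(403.4,174.0). The ball is visible to apex in the bore at top ≈(402.4,174.6).

```bash
cat > h.py <<'E'
import numpy as np
def ray(c,p,z):
    d=c["R"].T@np.linalg.inv(c["K"])@np.r_[p,1.]; o=-c["R"].T@c["t"]
    return o+d*(z-o[2])/d[2]
def proj(c,X):
    v=c["K"]@(c["R"]@np.asarray(X,float)+c["t"]); return v[:2]/v[2]
E
python3 - <<'E'
from h import *
S,T=[np.load(f"pics/{n}0.npz") for n in("scene","top")]
p=lambda *a:print(*a)
p("roll top",ray(S,(256.4,231.8),.149).round(4),ray(T,(403.4,174),.149).round(4))
p("ball",ray(S,(256.6,231.8),.136).round(4),ray(T,(402.4,174.6),.136).round(4))
p("mat",[ray(T,q,.003).round(4)[:2].tolist() for q in((274,234),(251,211),(297,211),(297,257),(250,257))], ray(S,(331,203.5),.003).round(4))
p("bowl",ray(T,(312,167),.08),"tall",ray(T,(228,160),.13),"purple",ray(T,(371,238),.07),ray(T,(382,292),.07))
p("box",ray(T,(450,243),.047),"votive",ray(T,(184,229),.06),"vase",ray(T,(259,105),.135),"candle",ray(T,(348,121),.055))
# jar outline in scene: left/right extremes of rim at z=.075..; bottom
p("jar rim l/r scene",ray(S,(240.2,254),.08),ray(S,(278.3,253),.08))
E
```

```text
roll top [ 0.5948 -0.2139  0.149 ] [ 0.5898 -0.2135  0.149 ]
ball [ 0.582  -0.2082  0.136 ] [ 0.5913 -0.2143  0.136 ]
mat [[0.4498, 0.1103], [0.5126, 0.1763], [0.5145, 0.0485], [0.3883, 0.0457], [0.3865, 0.1736]] [0.4549 0.1122 0.003 ]
bowl [0.62132586 0.00811439 0.08      ] tall [0.62333141 0.21648191 0.13      ] purple [ 0.43898548 -0.14599254  0.07      ] [ 0.3046949  -0.17207382  0.07      ]
box [ 0.430169   -0.35693982  0.047     ] votive [0.45584529 0.33817502 0.06      ] vase [0.76672559 0.14440658 0.135     ] candle [ 0.75912764 -0.08864914  0.055     ]
jar rim l/r scene [ 0.57861635 -0.25859178  0.08      ] [ 0.62813026 -0.17371364  0.08      ]
```

```bash
python3 -m jog '[[0.0265,-0.056,0],[0.053,-0.112,0],[0.0795,-0.168,0],[0.106,-0.224,0],[0.1325,-0.28,0]]' 1 30; python3 -m jog '[[0.0265,-0.056,0],[0.053,-0.112,0],[0.0795,-0.168,0],[0.106,-0.224,0],[0.1325,-0.28,0]]'
```

```text
$[0]: bad value
$[0]: bad value
```

```bash
python3 -m jog '[[0.0265,-0.056,0]]'
```

```text
$[0]: bad value
```

Each row needs four numbers, and I left out the turn.

```bash
python3 -m jog '[[0.0265,-0.056,0,0],[0.053,-0.112,0,0],[0.0795,-0.168,0,0],[0.106,-0.224,0,0],[0.1325,-0.28,0,0]]' 1 30; python3 -m jog '[[0.0265,-0.056,0,0],[0.053,-0.112,0,0],[0.0795,-0.168,0,0],[0.106,-0.224,0,0],[0.1325,-0.28,0,0]]'
```

```text
clock: 0.72
eef_pos: [0.3417, 0.3071, 0.231]
tcp_rot: [-3.141, 0.0, 2.801]
force: [1.7, -0.0, 0.4]
grip_width: 0.0853
clock: 1.35
eef_pos: [0.4742, 0.0271, 0.2311]
tcp_rot: [3.141, 0.0, 2.8]
force: [0.7, 1.2, 0.3]
grip_width: 0.0852
```

```bash
python3 -m jog '[[0.0265,-0.056,0,0],[0.053,-0.112,0,0],[0.08,-0.168,0,0],[0.106,-0.22,0,0],[0.116,-0.241,0,0]]'; python3 -m jog '[[0,0,-0.02,0],[0,0,-0.04,0],[0,0,-0.05,0],[0,0,-0.05,0]]'; python3 - <<'E'
from rig import monitor,cams
import cv2,numpy as np
from h import *
s=monitor.state();print(s["eef_pos"],s["force"])
out=[]
for n,u in (("scene",(256,225)),("top",(403,172))):
    c=cams.capture(n);np.savez(f"pics/{n}1.npz",**c)
    x=c["img"][u[1]-45:u[1]+45,u[0]-45:u[0]+45,::-1]; out.append(cv2.resize(x,None,fx=4.4,fy=4.4,interpolation=cv2.INTER_CUBIC))
cv2.imwrite("pics/c1.png",np.hstack(out))
E
```

```text
clock: 1.98
eef_pos: [0.5905, -0.2152, 0.2305]
tcp_rot: [-3.141, -0.0, 2.798]
force: [-0.3, 0.7, 0.1]
grip_width: 0.0854
clock: 2.48
eef_pos: [0.5885, -0.2103, 0.1794]
tcp_rot: [3.141, -0.004, 2.802]
force: [-0.5, -0.1, 0.6]
grip_width: 0.0854
[ 0.58854859 -0.21026667  0.17935804] [-0.53664606 -0.13321188  0.59371865]
```

View pics/c1.png

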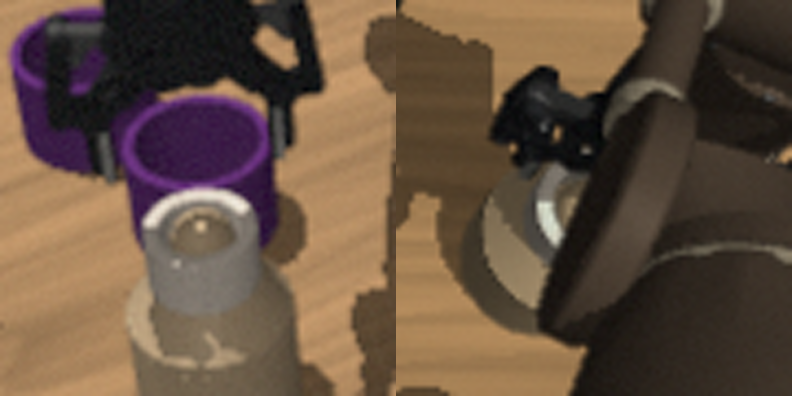

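The fingertips straddle the ring. Their midpoint is at scene ≈(255,218) and the ring top at ≈(256.5,231).

```bash
python3 - <<'E'
from h import *
S=np.load("pics/scene1.npz")
P=np.array([.5885,-.2103]);y=np.array([.335,.942])
for z in(.18,.192):
  print(z,[proj(S,np.r_[P+k*y*.0425,z]).round(1) for k in(-1,0,1)])
for X in((.590,-.2135,.149),(.5885,-.2103,.149),(.595,-.214,.149)): print(X,proj(S,X).round(1))
E
```

```text
0.18 [array([238.1, 223.1]), array([255.5, 220.6]), array([272.6, 218.1])]
0.192 [array([237.6, 219.4]), array([255.1, 216.9]), array([272.3, 214.5])]
(0.59, -0.2135, 0.149) [255.7 230.6]
(0.5885, -0.2103, 0.149) [256.6 229.8]
(0.595, -0.214, 0.149) [256.4 231.9]
```

```bash
python3 -m jog '[[0.001,-0.002,-0.02,0],[0.001,-0.002,-0.04,0],[0.001,-0.002,-0.06,0],[0.001,-0.002,-0.073,0],[0.001,-0.002,-0.073,0]]'; python3 - <<'E'
from rig import monitor
s=monitor.state();print(s["eef_pos"],s["force"])
E
```

```text
clock: 3.2
eef_pos: [0.5896, -0.2134, 0.1061]
tcp_rot: [3.141, -0.004, 2.801]
force: [0.0, -0.3, -0.1]
grip_width: 0.0857
[ 0.58956365 -0.21335963  0.10605764] [ 0.00505981 -0.2646893  -0.06183354]
```

```bash
python3 -m jog '[[0,0,0,0],[0,0,0,0],[0,0,0,0],[0,0,0,0],[0,0,0,0]]' -1 25; python3 -m jog '[[0,0,0,0],[0,0,0,0],[0,0,0,0],[0,0,0.003,0],[0,0,0.006,0]]'
```

```text
clock: 3.82
eef_pos: [0.5916, -0.2143, 0.1092]
tcp_rot: [-3.141, 0.002, 2.801]
force: [0.2, -0.3, 4.3]
grip_width: 0.0665
clock: 4.45
eef_pos: [0.5898, -0.2134, 0.1132]
tcp_rot: [3.141, -0.003, 2.801]
force: [0.1, 0.4, -0.2]
grip_width: 0.0663
```

```bash
python3 -m jog '[[0,0,0.01,0],[0,0,0.025,0],[0,0,0.045,0],[0,0,0.065,0],[0,0,0.075,0]]'; python3 - <<'E'
from rig import monitor,cams
import cv2,numpy as np
out=[]
for n,u in (("scene",(256,225)),("top",(403,172))):
    c=cams.capture(n);np.savez(f"pics/{n}2.npz",**c)
    x=c["img"][u[1]-55:u[1]+55,u[0]-55:u[0]+55,::-1]; out.append(cv2.resize(x,None,fx=3.6,fy=3.6,interpolation=cv2.INTER_CUBIC))
cv2.imwrite("pics/c2.png",np.hstack(out))
s=monitor.state();print(s["eef_pos"],s["force"])
E
```

```text
clock: 5.08
eef_pos: [0.5922, -0.2145, 0.1922]
tcp_rot: [-3.141, 0.004, 2.801]
force: [0.6, -0.6, -1.2]
grip_width: 0.0661
[ 0.59214231 -0.2144687   0.1917081 ] [ 0.34464337 -0.09433288 -1.34284524]
```

View pics/c2.png

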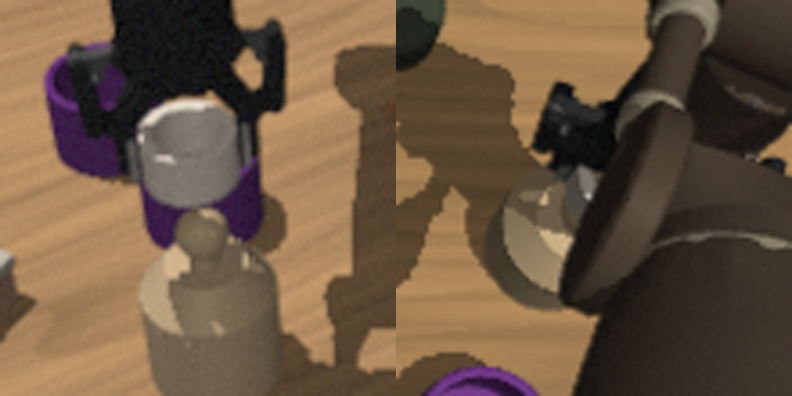

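The roll hangs level in the fingers, clear of the ball. The bare ball is at scene ≈(257.1,234.4), and the lid and jar still stand in place. Next I carry the roll to the mat.

```bash
python3 -m jog '[[-0.01,0.025,0,0],[-0.03,0.07,0,0],[-0.05,0.115,0,0],[-0.07,0.16,0,0],[-0.09,0.205,0,0]]'; python3 -m jog '[[-0.02,0.045,0,0],[-0.038,0.09,0,0],[-0.048,0.112,-0.01,0],[-0.051,0.12,-0.04,0],[-0.051,0.12,-0.08,0]]';  python3 -m jog '[[0,0,-0.03,0],[0,0,-0.06,0],[0,0,-0.08,0],[0,0,-0.09,0],[0,0,-0.095,0]]'; python3 - <<'E'
from rig import monitor,cams
from h import *
import cv2
s=monitor.state();print(s["eef_pos"],s["force"],s["clock"])
c=cams.capture("scene");u=(331,195);x=c["img"][u[1]-45:u[1]+45,u[0]-60:u[0]+60,::-1];cv2.imwrite("pics/c3.png",cv2.resize(x,None,fx=5,fy=5,interpolation=cv2.INTER_CUBIC))
print("ball",ray(np.load("pics/scene2.npz"),(257.1,234.4),.136))
E
```

```text
clock: 5.8
eef_pos: [0.4995, -0.0076, 0.1885]
tcp_rot: [-3.142, -0.001, 2.8]
force: [0.3, -0.2, -1.3]
grip_width: 0.0662
clock: 6.42
eef_pos: [0.4504, 0.1121, 0.1091]
tcp_rot: [3.14, 0.002, 2.803]
force: [0.8, -0.1, -2.0]
grip_width: 0.0661
clock: 7.05
eef_pos: [0.4496, 0.111, 0.0138]
tcp_rot: [-3.141, -0.001, 2.801]
force: [0.1, -0.1, -0.1]
grip_width: 0.0665
[0.44962858 0.11100869 0.01376688] [ 0.12074665 -0.08063819 -0.1405417 ] 7.05
ball [ 0.59133222 -0.21140581  0.136     ]
```

View pics/c3.png

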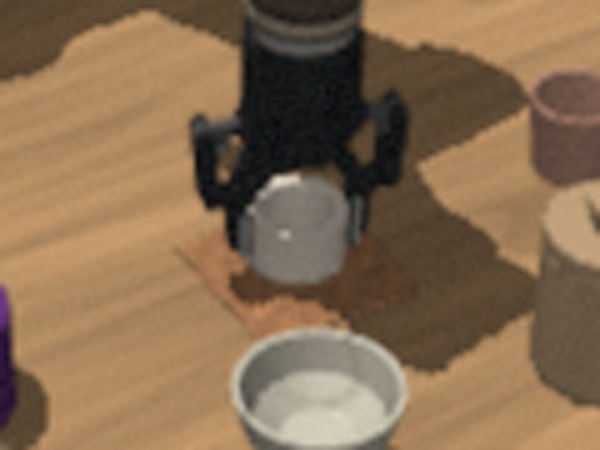

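The roll is over the mat near its centre, with about 12 mm left to go. I'll lower it until it touches.

```bash
python3 -m jog '[[0,0,-0.004,0],[0,0,-0.008,0],[0,0,-0.009,0],[0,0,-0.009,0]]'; python3 -m jog '[[0,0,-0.001,0],[0,0,-0.001,0]]'; python3 -m jog '[[0,0,-0.001,0],[0,0,-0.001,0]]'; python3 -m jog '[[0,0,-0.001,0],[0,0,-0.001,0]]'
```

```text
clock: 7.6
eef_pos: [0.45, 0.1111, 0.0053]
tcp_rot: [3.142, 0.0, 2.801]
force: [0.7, 0.3, -0.4]
grip_width: 0.0662
clock: 7.85
eef_pos: [0.4499, 0.111, 0.0043]
tcp_rot: [3.142, 0.0, 2.801]
force: [-0.3, -0.9, -1.5]
grip_width: 0.0657
clock: 8.1
eef_pos: [0.4499, 0.1111, 0.0032]
tcp_rot: [3.142, -0.0, 2.801]
force: [-0.3, 0.2, -0.9]
grip_width: 0.0665
clock: 8.35
eef_pos: [0.4499, 0.1111, 0.0031]
tcp_rot: [-3.141, -0.001, 2.801]
force: [-3.0, -0.2, 7.5]
grip_width: 0.0663
```

Contact at 7.5 N, so I release and rise.

```bash
python3 -m jog '[[0,0,0.0005,0],[0,0,0.0005,0],[0,0,0.0005,0],[0,0,0.0005,0],[0,0,0.0005,0]]' 1; python3 -m jog '[[0,0,0.005,0],[0,0,0.02,0],[0,0,0.06,0],[0,0,0.12,0],[0,0,0.18,0]]'; python3 -m jog '[[0.02,-0.045,0.03,0],[0.04,-0.09,0.03,0],[0.06,-0.135,0.03,0],[0.08,-0.18,0.03,0],[0.1,-0.225,0.03,0]]'; python3 - <<'E'
from rig import cams
from h import *
import cv2
out=[]
for n,u in (("scene",(300,220)),("top",(330,190))):
    c=cams.capture(n);np.savez(f"pics/{n}4.npz",**c)
    x=c["img"][u[1]-90:u[1]+90,u[0]-100:u[0]+100,::-1];out.append(cv2.resize(x,None,fx=2,fy=2,interpolation=cv2.INTER_CUBIC))
    cv2.imwrite(f"pics/{n}4.png",c["img"][:,:,::-1])
cv2.imwrite("pics/c4.png",np.hstack(out))
E
```

```text
clock: 8.98
eef_pos: [0.4499, 0.111, 0.0027]
tcp_rot: [-3.141, -0.0, 2.801]
force: [-0.5, 0.8, 0.5]
grip_width: 0.0852
clock: 9.6
eef_pos: [0.4496, 0.111, 0.1854]
tcp_rot: [3.141, 0.001, 2.801]
force: [0.5, 0.6, 0.6]
grip_width: 0.0851
clock: 10.22
eef_pos: [0.5505, -0.1155, 0.2143]
tcp_rot: [3.141, 0.002, 2.801]
force: [0.4, 1.0, 0.1]
grip_width: 0.0853
```

View pics/c4.png

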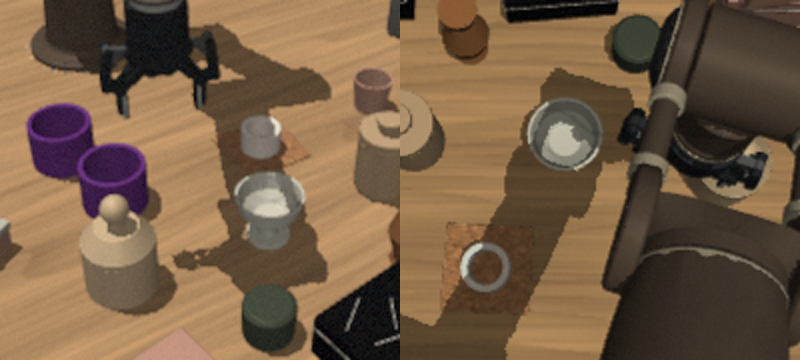

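The roll lies flat on the mat (top crop (485,267)). The jar, its lid and the bystanders are unmoved. The ball is at scene ≈(257.5,234), and I'll fit its circle in both views.

```bash
python3 - <<'E'
from h import *
import cv2
for n,u,r in(("scene4",(257,234),8),("top0",(402,175),8)):
    c=np.load(f"pics/{n}.npz");k=8;w=16
    x=cv2.cvtColor(c["img"],cv2.COLOR_RGB2GRAY)[u[1]-w:u[1]+w,u[0]-w:u[0]+w]
    g=cv2.GaussianBlur(cv2.resize(x,None,fx=k,fy=k,interpolation=cv2.INTER_CUBIC),(0,0),3)
    h=cv2.HoughCircles(g,cv2.HOUGH_GRADIENT,1,10,param1=60,param2=12,minRadius=int(6.5*k),maxRadius=int(10*k))
    for a in (h[0][:3] if h is not None else []):
        p=(a[:2]+.5)/k-.5+np.array(u)-w; print(n,p.round(1),(a[2]/k).round(1),ray(c,p,.136).round(4))
    f=c["K"][0,0];print("exp r",f*.019/(c["R"]@np.array([.591,-.213,.136])+c["t"])[2])
E
```

```text
scene4 [256.5 234.2] 7.6 [ 0.59   -0.2124  0.136 ]
scene4 [257.2 235.4] 8.8 [ 0.5948 -0.2127  0.136 ]
scene4 [256.9 233. ] 6.6 [ 0.5864 -0.2096  0.136 ]
exp r 7.498403745292929
top0 [403.1 173.1] 9.8 [ 0.595  -0.2162  0.136 ]
top0 [404.2 174. ] 8.4 [ 0.5929 -0.2189  0.136 ]
top0 [402.6 176.5] 9.9 [ 0.5865 -0.2148  0.136 ]
exp r 7.745499995015466
```

```bash
python3 -m jog '[[0.02,-0.05,0,0],[0.035,-0.085,0,0],[0.0405,-0.099,-0.01,0],[0.0405,-0.099,-0.03,0],[0.0405,-0.099,-0.05,0]]'; python3 -m jog '[[0,0,-0.02,0],[0,0,-0.035,0],[0,0,-0.045,0],[0,0,-0.0495,0],[0,0,-0.0495,0]]'; python3 -m jog '[[0,0,0,0],[0,0,0,0],[0,0,0,0],[0,0,0,0],[0,0,0,0]]' -0.05 25;  python3 - <<'E'
from rig import cams,monitor
from h import *
import cv2
s=monitor.state();print(s["eef_pos"],s["force"])
u=(257,235);c=cams.capture("scene");np.savez("pics/scene5.npz",**c)
x=c["img"][u[1]-40:u[1]+40,u[0]-40:u[0]+40,::-1];cv2.imwrite("pics/c5.png",cv2.resize(x,None,fx=7,fy=7,interpolation=cv2.INTER_CUBIC))
E
```

```text
clock: 10.95
eef_pos: [0.589, -0.211, 0.1606]
tcp_rot: [3.141, -0.003, 2.802]
force: [0.6, 0.5, -0.4]
grip_width: 0.0856
clock: 11.58
eef_pos: [0.5906, -0.213, 0.1133]
tcp_rot: [-3.142, 0.0, 2.801]
force: [-0.3, -0.5, 0.0]
grip_width: 0.0849
clock: 12.2
eef_pos: [0.5905, -0.2129, 0.1134]
tcp_rot: [3.142, 0.0, 2.801]
force: [-0.0, -0.3, 0.4]
grip_width: 0.0411
[ 0.59051335 -0.21294911  0.11336665] [-0.00625717 -0.28555105  0.39337705]
```

View pics/c5.png

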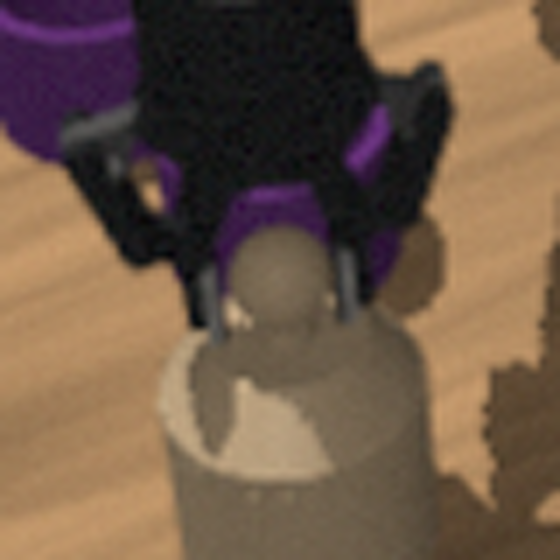

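The ball (crop (278,275)) is centred between the pads, whose inner edges are at columns ≈228 and 332. The near tips are just above the ledge. I close on it.

```bash
python3 -m jog '[[0,0,0,0],[0,0,0,0],[0,0,0,0],[0,0,0,0]]' -1 25; python3 -m jog '[[0,0,0,0],[0,0,0,0],[0,0,0,0],[0,0,0,0],[0,0,0,0]]' -1 70; python3 -m jog '[[0,0,0.002,0],[0,0,0.004,0],[0,0,0.006,0],[0,0,0.008,0],[0,0,0.01,0]]'; python3 -m jog '[[0,0,0.005,0],[0,0,0.01,0],[0,0,0.015,0],[0,0,0.02,0],[0,0,0.02,0]]'; python3 - <<'E'
from rig import cams,monitor
from h import *
import cv2
s=monitor.state();print(s["eef_pos"],s["force"],s["torque"],s["grip_width"])
u=(257,240);c=cams.capture("scene");np.savez("pics/scene6.npz",**c)
x=c["img"][u[1]-45:u[1]+45,u[0]-45:u[0]+45,::-1];cv2.imwrite("pics/c6.png",cv2.resize(x,None,fx=6,fy=6,interpolation=cv2.INTER_CUBIC))
E
```

```text
clock: 12.75
eef_pos: [0.5908, -0.2125, 0.1136]
tcp_rot: [3.141, 0.0, 2.801]
force: [1.1, 4.4, 3.3]
grip_width: 0.0365
clock: 13.38
eef_pos: [0.5908, -0.2128, 0.1138]
tcp_rot: [3.141, 0.001, 2.801]
force: [0.5, 5.0, 5.0]
grip_width: 0.0354
clock: 14.0
eef_pos: [0.5902, -0.2131, 0.1232]
tcp_rot: [-3.141, -0.0, 2.801]
force: [-0.7, 0.5, -4.6]
grip_width: 0.0351
clock: 14.62
eef_pos: [0.5909, -0.2132, 0.1441]
tcp_rot: [-3.141, 0.002, 2.801]
force: [-0.0, -0.1, -3.2]
grip_width: 0.0354
[ 0.59094975 -0.21316232  0.14409367] [-0.04635996 -0.10725876 -3.23318003] [-0.03937419 -0.03446884  0.03727096] 0.035351886944101595
```

View pics/c6.png

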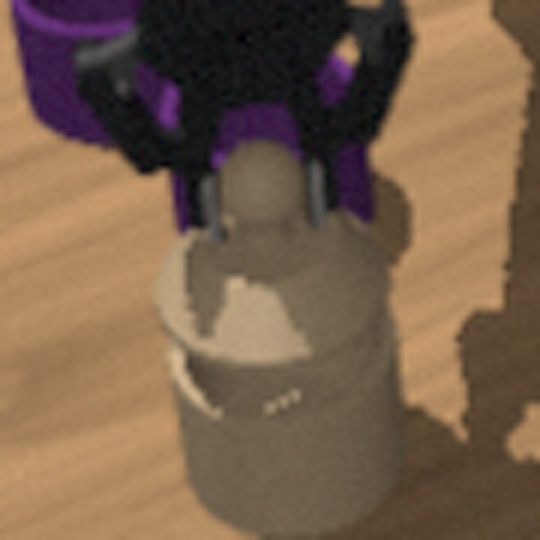

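The lid is up about 30 mm and looks level. It weighs about 3.2 N, and the jar stays put. I continue straight up to 100 mm.

```bash
python3 -m jog '[[0,0,0.006,0],[0,0,0.015,0],[0,0,0.025,0],[0,0,0.035,0],[0,0,0.045,0]]'; python3 -m jog '[[0,0,0.01,0],[0,0,0.018,0],[0,0,0.023,0],[0,0,0.025,0],[0,0,0.025,0]]'; python3 -m jog '[[0,0,0,0],[0,0,0,0],[0,0,0,0],[0,0,0,0]]'; python3 - <<'E'
from rig import cams,monitor
from h import *
import cv2
s=monitor.state();print(s["eef_pos"],s["force"],s["torque"],abs(s["qvel"]).max())
o=[]
for n,u in (("scene",(257,230)),("top",(400,180))):
    c=cams.capture(n);np.savez(f"pics/{n}7.npz",**c); m=c["img"][:,:,::-1].copy()
    x=cv2.resize(m[u[1]-50:u[1]+50,u[0]-50:u[0]+50],None,fx=4,fy=4,interpolation=cv2.INTER_CUBIC)
    f=lambda X:tuple(int(v) for v in ((proj(c,X)-np.array(u)+50.5)*4))
    P=s["eef_pos"][:2]
    t=np.linspace(0,2*np.pi,90)
    for z,r,col in((.175,.05,(0,255,0)),(.183,.05,(0,255,0)),(.209,.03,(0,255,255)),(.075,.05,(255,0,0)),(.0,.05,(255,0,0))):
        for a in t: cv2.circle(x,f([P[0]+r*np.cos(a),P[1]+r*np.sin(a),z]),0,col,-1)
    o.append(x)
cv2.imwrite("pics/c7.png",np.hstack(o))
E
```

```text
clock: 15.3
eef_pos: [0.5906, -0.213, 0.1893]
tcp_rot: [-3.142, 0.001, 2.801]
force: [-0.1, -0.3, -4.7]
grip_width: 0.0354
clock: 15.92
eef_pos: [0.5903, -0.2129, 0.2131]
tcp_rot: [3.142, -0.0, 2.801]
force: [0.7, 0.2, -4.6]
grip_width: 0.0352
clock: 16.42
eef_pos: [0.5904, -0.2129, 0.2132]
tcp_rot: [3.142, -0.0, 2.801]
force: [-0.2, -0.4, -4.4]
grip_width: 0.0352
[ 0.59040817 -0.21291662  0.21317394] [-0.19451165 -0.41617659 -4.38695026] [ 0.00897027 -0.00191464  0.01960433] 0.0020805145304051776
```

View pics/c7.png

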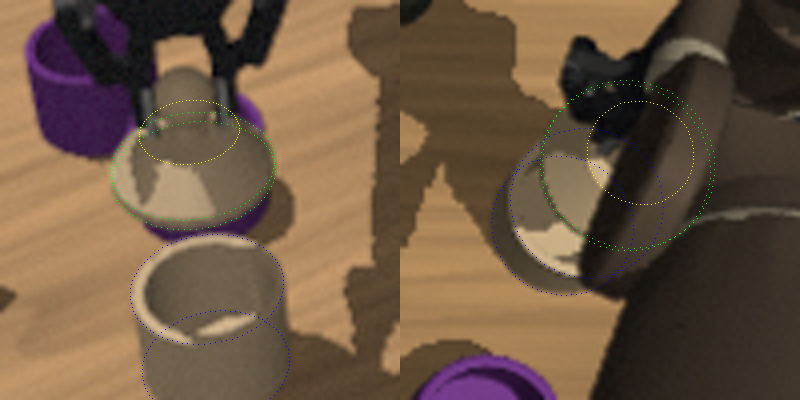

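In the scene view, the lid's rim coincides with the predicted outline for a level lid 100 mm up. The open jar matches its original outline. I'll run a numeric check of the ball and silhouette for tilt, plus one of stillness.

```bash
python3 -m jog '[[0,0,0,0],[0,0,0,0],[0,0,0,0],[0,0,0,0],[0,0,0,0]]'; python3 - <<'E'
from rig import cams,monitor
from h import *
import cv2
from scipy.spatial.transform import Rotation as Ro
c=cams.capture("scene");o=np.load("pics/scene7.npz")
d=cv2.absdiff(c["img"],o["img"])[130:330,190:320];print("change max",d.max(),d.mean())
s=monitor.state();B=np.r_[s["eef_pos"][:2],.236]
u=(257,230);m=c["img"][:,:,::-1][u[1]-50:u[1]+30,u[0]-40:u[0]+40]
def draw(rx,ry):
    x=cv2.resize(m,None,fx=5,fy=5,interpolation=cv2.INTER_CUBIC);R=Ro.from_rotvec(np.radians([rx,ry,0])).as_matrix()
    t=np.linspace(0,2*np.pi,120)
    for z,r in((0,.05),(.008,.05),(.034,.03),(.061,.019)):
        for a in t:
            q=proj(c,B+R@[r*np.cos(a),r*np.sin(a),z-.061]); cv2.circle(x,tuple(int(v) for v in (q-np.array(u)+[40.5,50.5])*5),0,(0,255,0),-1)
    cv2.circle(x,tuple(int(v) for v in (proj(c,B)-np.array(u)+[40.5,50.5])*5),int(7.9*5),(0,0,255),1)
    return x
cv2.imwrite("pics/c8.png",np.hstack([draw(0,0),cv2.resize(m,None,fx=5,fy=5,interpolation=cv2.INTER_CUBIC)]))
print(s["eef_pos"],s["force"],s["torque"])
E
```

```text
clock: 17.15
eef_pos: [0.5904, -0.2129, 0.2132]
tcp_rot: [-3.142, -0.0, 2.801]
force: [-0.1, -0.2, -3.7]
grip_width: 0.0352
change max 45 2.078846153846154
[ 0.59042369 -0.21294238  0.21329529] [-0.04349686  0.06452046 -4.01293262] [ 0.02690064  0.05937635 -0.01980045]
```

View pics/c8.png

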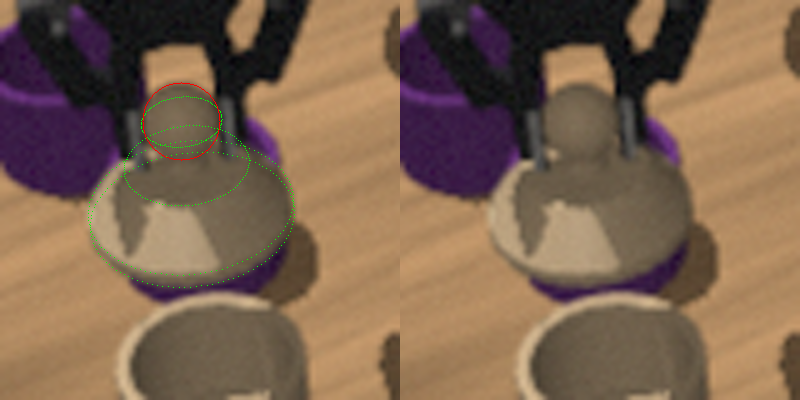

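The ball, ledge and rim lie on the model of a level lid to within about a pixel. The arm is still and the jar is in place, so I hand in.

```bash
python3 -c "
from rig import ticket
print(ticket.finish_job())"
```

```text
the job is handed in; nothing more can be done
None
```

The roll is off the knob and lies flat near the middle of the cork mat. The arm is holding the lid by its ball, level and about 100 mm above the jar's rim. I handed the job in at about 17 s of the 56 s allowed, and no verdict was reported.

**Last checks:**
- **Level:** in the scene camera, the ball, ledge and rim matched the outline of a level lid 100 mm up to within about a pixel. The top camera could not confirm this, because the arm hides most of the lid.
- **Still:** the arm's position was steady over the last 0.7 s. Between the two last pictures the lid area differed on average by only about 2 of 255 grey levels, with single pixels up to 45. I took that as image noise.
- **Jar and other goods:** after the lift, the jar still matched its original outline. I saw no shift in the other goods near the work, by eye. The largest force I read was about 8 N, when the roll touched the mat.
- **Grip:** the opening reads 35 mm on the 38 mm ball at 70 N. I put this down to give in the pads. It held steady, carrying about 4 N.

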